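# Set the depth gauge and press the keyed shaft into the gear hub

## Robot

A 6-joint arm with a two-finger parallel gripper is mounted at the origin on the work surface. World frame = base frame: x ahead of the robot, y to its left, z up, the work surface at z = 0. Lengths are in m, angles in rad, forces in N, time in s.
With the tool pointing down it reaches from about 0.3 to 0.875 m from the base axis. Payload 6.4 kg.
Tool frame: the origin (TCP) lies between the finger pads; the fingertips stand 14 mm ahead of it and the grasp point (between the pads) lies 5 mm behind it; z points along the fingers, x is the direction in which the jaws open and shut, and the axes are right-handed (so a half turn about z gives the same grasp; the last joint's range is limited). The gripper opens to 88 mm and grips with 3 to 60 N. Pads are 18 mm wide; open, the fingers measure 123 mm over their backs; the gripper's body (75 mm by 187 mm) begins 45 mm behind the grasp point.
Start: joints at [1.084, 0.181, 1.607, -0, 1.354, -0.206], TCP at [0.159, 0.552, 0.253] pointing down, gripper open.
Joint ranges: [-2.99, 2.99], [-0.89, 2.07], [0.3, 2.58], [-1.14, 4.28], [0, 2.63], [-3.12, 3.12]. Speed limits (rad/s): [2.57, 2.57, 3.01, 3.14, 3.14, 3.14].

## Interface

Orientations are given as a unit quaternion [x, y, z, w].
In Python, from workcell import manip gives the robot as it stands. The module is installed in compiled form; this text tells all that it offers.
- The arm moves only by the tool move_arm, never from a script. Its argument "steps" is a list of rows, each a list of 2 entries, a list of its own where there are three numbers: the shift along the tool's x, y, z in m, then the turn, a rotation vector about the tool's x, y, z in degrees. A call has exactly 8 rows; each row shifts and turns the commanded pose from where the row before left it, along the tool's axes as they then stand; what a row does not reach is not made up. A row lasts 1/12 s, in which the tool goes at most 41.7 mm and 7.16 degrees, less where a joint would pass 70% of its speed; a pose out of reach is approached as far as the arm can. A call with a gripper value outside its range is refused whole. "claw" is the finger opening in m, from 0 to 0.0881, set as the call begins (left out, the last holds). The fingers move at their own pace and stop on an object; "squeeze" is the grip in N (left out, the last holds). Time passes only in rows, so rows that do not move let the fingers close, or fill a call up. It gives the time, the measured TCP pose, the force and the opening at its end, in the units of the state.
- manip.get_obs(): the state, without advancing time (a new reading comes with each control period).
- manip.read_camera(name): name is "scene" or "top" or "wrist"; returns a dict with "frame" (400x640x3 uint8, red, green, blue), "range_z" (400x640 float32, m along the optical axis (not along the pixel's ray), 0 where there is no reading), "mtx" (3x3 intrinsics, pixels), "R" (3x3) and "t" (3): a world point X has camera coordinates R X + t; the wrist camera has in their place "tool_from_camera" (4x4, takes a point from camera to tool coordinates, whose origin is the TCP and whose axes are the tool frame's). Camera axes: x right, y down, z forward; pixel columns grow to the right and rows downward; lengths in m; the calibration is good to about 2 mm. A picture is of the moment at which its call begins: read the wrist's pose just before it.
- manip.job_done(): hands the job in, once; it reports no verdict.
The state is a dict: "time": time; "q": joint angles; "qvel": joint speeds; "joint_torque": joint torques, N m; "eef_pos": TCP position; "ee_rot": TCP orientation; "ft_force": force on the tool from outside, world axes, zero at the start; "wrist_torque": the same for the moment, N m; "gripper_width": finger opening in m.
Only numpy, scipy, OpenCV 4.12 (cv2) and the standard library are available. Lean on these libraries where they do the work, as an engineer would, in place of code of your own. Each camera call takes 0.05 s, during which the arm holds its last target. There are 200 camera calls.

## Task

Slide the flat depth gauge, blade first, into the slot under the gear hub until it is fully home. Then take the shaft with the key from the rack (leave the two shafts without a key standing there), push it into the hub, turning it until the key slips into the keyway, and on down until its tip lands on the gauge blade. Finish while still gripping the shaft and pressing it down firmly on the gauge; do not let go.

Things in the scene. Friction and masses are not known exactly. Their poses are not given: they have to be found in the camera images.
- fixture: Blue cast block fixed to the bench, the hub on top. Origin: on the bench, under the bore axis; z up. Base plate 120 x 90 x 12 mm (x -75 to +45), block on it 90 x 90 mm, top 27 mm above the bench, a 10 mm pin at each corner up to 40 mm. A level slot runs along x through the block and under the bore, where the block has a 26 mm opening for the shaft's tip.
- slot_mouth (a point): Middle of the slot's mouth, on the slot's floor: fixture x -45 mm, 12 mm above the bench. Slot 34 mm wide, 8 mm high, entered towards fixture +x. In front of it the base plate is an open apron 30 mm long at the floor's height, with two low guides flaring from 34 to about 51 mm apart.
- slot_end (a point): Middle of the slot's closed end, on its floor: fixture x +25 mm, 12 mm above the bench (70 mm in from the mouth).
- gauge: Depth gauge lying flat on the bench: steel blade 150 x 30 mm, 5 mm thick, with an upright square aluminium grip 24 x 24 mm (sides along x and y) rising to 50 mm above the gauge's underside. Origin: on the underside, below the grip's centre; x points along the blade to its tip, 130 mm from the origin (the other end is 20 mm behind it); z up. Loose, 0.3 kg.
- gauge_tip (a point): Middle of the end edge of the gauge's blade, on the underside. Gauge fully home: this point is at the slot's closed end, the blade lying on the slot's floor.
- hub: Steel gear hub, fixed upright on the fixture: gear rim 81 mm across and 16 mm high, boss 48 mm across and 40 mm high. Origin: on the bore axis at the hub's underside, 27 mm above the bench; z up; x points to the keyway. Bore 24 mm across, through; keyway 10.5 mm wide, out to 16.5 mm from the axis, over the full height. The hub does not turn.
- hub_mouth (a point): Centre of the bore at the top face of the hub, 67 mm above the bench.
- shaft: Keyed steel shaft standing tip down in one of the rack's holes: 22 mm across, 84 mm long, then a square head (120 mm in all). A key 8 mm wide stands out to 15 mm from the axis, from 14 to 84 mm above the tip; the lowest 5 mm taper to 16 mm across. Origin: centre of the tip's end face; z up; x points to the key. 0.26 to 0.40 kg. Seated on the gauge its tip is 17 mm above the bench.
- shaft_top (a point): Centre of the top of the keyed shaft's square drive head, 120 mm above its tip. The head is 18 x 18 mm and 36 mm tall, its flats facing along the shaft's x and y.
- rack: Wooden block 240 x 70 x 40 mm (long side along x), fixed, with three round holes 35 mm across at x -75, 0 and +75 mm, their floors 10 mm above the bench; one shaft stands loosely in each. Origin: centre of the underside.
- spare_plain: Spare shaft of the same size and head but without a key, standing in the rack; to be left there. Origin: centre of its tip's end face.
- spare_thick: Spare shaft without a key, thicker (29 mm across), same length and head, standing in the rack; to be left there. Origin: centre of its tip's end face.
Things that resemble listed ones, but are neither listed nor needed, are in the scene too. Leave any yellow look-alike of the shaft alone.

How it is judged:
By the outcome, as a careful person would: the job done as asked, in the order asked, and still so for the second after the job is handed in, while the arm keeps its last pose, push and grip.
It also fails if it takes over 58 s, if anything falls off the work surface, if the arm or the gripper's body presses on something with over 40 N, if the wrist force passes 120 N, or if a joint passes its speed limit or range.

## Working session

There is one attempt and no reset: what is moved stays moved. The work goes in short steps, Python scripts to look and compute and a tool call to move; the robot and the scene stay as the last step left them, time stands still between calls to the robot, and variables do not carry over. Pictures are saved under pics/ and viewed, about 8 in all and at most 12, crops included, and the job is handed in when it is done.

Besides the shell and the picture viewer there is one more tool, called after ">>>" in YAML: its name, and indented under it one key for each argument. move_arm: Moves the arm, as the interface text tells. Its arguments: {"type":"object","properties":{"steps":{"type":"array","items":{"type":"array"}},"claw":{"type":"number"},"squeeze":{"type":"number"}},"required":["steps"]}

```bash
mkdir -p pics; cat > h.py <<'E'
import numpy as np, cv2
from workcell import manip
from scipy.spatial.transform import Rotation as Rn
def grab(n):
    o=manip.get_obs(); c=manip.read_camera(n)
    if n=="wrist":
        T=np.eye(4);T[:3,:3]=Rn.from_quat(o["ee_rot"]).as_matrix();T[:3,3]=o["eef_pos"]
        M=T@np.array(c["tool_from_camera"])
    else:
        M=np.eye(4);M[:3,:3]=np.array(c["R"]).T;M[:3,3]=-np.array(c["R"]).T@np.array(c["t"])
    return c["frame"],c["range_z"],np.array(c["mtx"]),M
def ray(K,M,u,v):
    d=M[:3,:3]@np.linalg.inv(K)@np.array([u,v,1.]); return M[:3,3],d
def plane(K,M,u,v,z):
    o,d=ray(K,M,u,v); return o+d*(z-o[2])/d[2]
def cloud(D,K,M):
    v,u=np.indices(D.shape); P=np.stack([(u-K[0,2])/K[0,0]*D,(v-K[1,2])/K[1,1]*D,D],-1)
    W=P@M[:3,:3].T+M[:3,3]; W[D==0]=np.nan; return W
E
python3 - <<'E'
from h import *
o=manip.get_obs();print(o["time"],o["eef_pos"],o["ee_rot"],o["ft_force"])
for n in("scene","top"):
    f,D,K,M=grab(n);cv2.imwrite(f"pics/{n}0.png",f[...,::-1]);print(n,M[:3,3].round(3),K[0,0],(D>0).mean());np.savez(f"{n}0.npz",f=f,D=D,K=K,M=M)
E
```

```text
0.0 [0.15910333 0.55202012 0.25183498] [ 7.99102046e-01  6.01194788e-01 -7.80904499e-04  3.70223414e-04] [-0.60700704 -0.75096487 -0.38428084]
scene [ 0.906 -0.405  0.979] 461.2817073128942 0.99605078125
top [ 0.342 -0.03   1.247] 450.4039882838852 0.9959453125
```

View pics/top0.png

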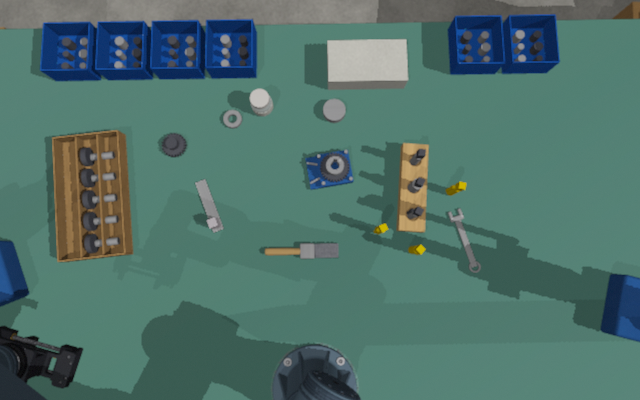

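View pics/scene0.png

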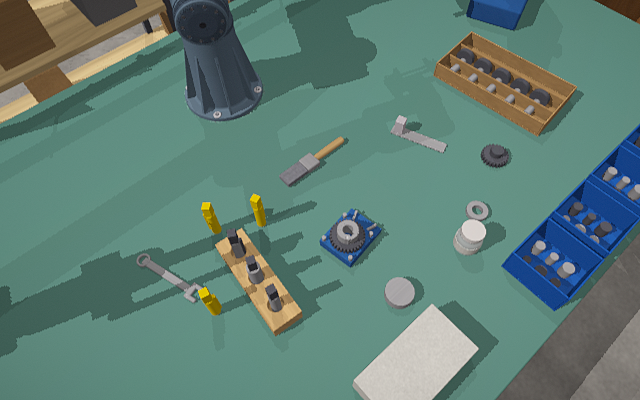

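Top view: gauge at (210,205) with its grip at (213,223), fixture and hub at (333,167) with apron and guides on the left (x +y side), rack at (413,188), yellow look-alikes at (458,187), (381,229), (418,250). Rough positions come from these two views, and I enlarge the rack to look for the key.

```bash
cat > m.py <<'E'
from h import *
for n in("top","scene"):
    z=np.load(n+"0.npz");f,D,K,M=[z[k] for k in"fDKM"];W=cloud(D,K,M)
    hsv=cv2.cvtColor(f,cv2.COLOR_RGB2HSV)
    def st(name,mask):
        P=W[mask];print(n,name,len(P),P.mean(0).round(4),"med",np.median(P,0).round(4)); return P
    X,Y,Z=W[...,0],W[...,1],W[...,2]
    print(n,"bench",np.nanmedian(Z[(hsv[...,0]>60)&(hsv[...,0]<90)]))
    g=(abs(X-.41)<.13)&(abs(Y-.28)<.1)
    st("griptop",g&(Z>.042)&(Z<.06)); P=st("blade",g&(Z>.002)&(Z<.012))
    m=cv2.minAreaRect(P[:,:2].astype(np.float32));print(m)
    h=(abs(X-.52)<.1)&(abs(Y+.06)<.1)
    st("boss",h&(Z>.06)&(Z<.075)); 
    P=st("base",h&(hsv[...,0]>105)&(hsv[...,0]<125)&(hsv[...,1]>120)&(Z>.005));print(cv2.minAreaRect(P[:,:2].astype(np.float32)))
    r=(X>.33)&(X<.64)&(Y<-.17)&(Y>-.36)
    P=st("rack",r&(Z>.034)&(Z<.044)&(hsv[...,0]<25)&(hsv[...,1]>60)&(hsv[...,1]<190));print(cv2.minAreaRect(P[:,:2].astype(np.float32)))
    mk=(r&(Z>.115)&(Z<.15)&(hsv[...,1]<100)).astype(np.uint8)
    k,l,s,c=cv2.connectedComponentsWithStats(mk)
    for i in range(1,k):
        if s[i,4]>5: print("head",c[i].round(1),s[i,4],W[l==i].mean(0).round(4))
f=np.load("scene0.npz")["f"];c=f[215:340,190:320,::-1];cv2.imwrite("pics/crop1.png",cv2.resize(c,None,fx=4.5,fy=4.5,interpolation=cv2.INTER_CUBIC))
E
python3 m.py
```

```text
top bench -0.001159140607680853
top griptop 85 [0.4365 0.2658 0.048 ] med [0.436  0.2655 0.0478]
top blade 867 [0.4295 0.2818 0.0037] med [0.4521 0.2846 0.0032]
((0.4095095992088318, 0.28013911843299866), (0.25869694352149963, 0.19789446890354156), 0.00971638597548008)
top boss 191 [ 0.5825 -0.0636  0.0654] med [ 0.5815 -0.063   0.0656]
top base 551 [ 0.5714 -0.0369  0.0193] med [ 0.568  -0.023   0.0213]
((0.5804261565208435, -0.05001620948314667), (0.08875537663698196, 0.11712837219238281), 7.605377197265625)
top rack 1613 [ 0.5174 -0.2743  0.0389] med [ 0.5109 -0.2718  0.0389]
((0.5235594511032104, -0.2768518328666687), (0.07161962985992432, 0.2369862049818039), 84.73338317871094)
head [420.8 152.9] 64 [ 0.5987 -0.2825  0.1272]
head [419.5 181.9] 63 [ 0.5243 -0.2758  0.1276]
head [418.  211.2] 63 [ 0.4502 -0.269   0.1275]
scene bench -0.0001329362388919897
scene griptop 80 [0.4399 0.2628 0.0491] med [0.4395 0.2621 0.0495]
scene blade 1039 [0.4371 0.2794 0.0038] med [0.4558 0.2812 0.0032]
((0.41012483835220337, 0.2799389958381653), (0.25988632440567017, 0.1992892473936081), 0.1520329713821411)
scene boss 292 [ 0.587  -0.0659  0.0662] med [ 0.5866 -0.0656  0.0664]
scene base 560 [ 0.5801 -0.0522  0.0192] med [ 0.5792 -0.0313  0.0168]
((0.5839744806289673, -0.05061040818691254), (0.08703969419002533, 0.12245447933673859), 8.222105979919434)
scene rack 2268 [ 0.5358 -0.2819  0.0397] med [ 0.5451 -0.2881  0.0398]
((0.5251946449279785, -0.2784007787704468), (0.06999849528074265, 0.23551060259342194), 84.88370513916016)
head [231.4 233.5] 98 [ 0.4559 -0.2725  0.1274]
head [250.3 260.8] 101 [ 0.5305 -0.2798  0.1275]
head [270.7 289.7] 105 [ 0.6047 -0.2864  0.1276]
```

View pics/crop1.png

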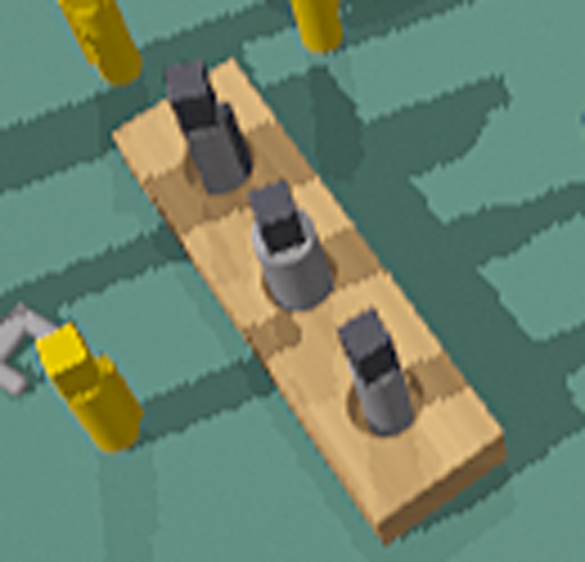

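Candidates: heads at scene px (231,233), (250,261), (271,290). The first is the keyed one: same thickness as the plain shaft, with a dark ridge down its right side (crop (240,145)). The middle one is thick, the last plain, and the yellow ones are look-alikes. I set out for the gauge.

```bash
cat >> h.py <<'E'
def state():
    o=manip.get_obs();R=Rn.from_quat(o["ee_rot"]).as_matrix();return np.array(o["eef_pos"]),np.degrees(np.arctan2(R[1,0],R[0,0])),R,o
def plan(p1,yaw1,n,p0=None,y0=None):
    p,y,R,o=state()
    if p0 is not None:p,y=np.array(p0),y0
    d=(np.array(p1)-p)/n;t=(yaw1-y+180)%360-180;t/=n
    print("tilt",R[:,2].round(4),"t",round(o["time"],2),"from",p.round(4),round(y,2))
    for i in range(n):
        c,s=np.cos(np.radians(y+i*t)),np.sin(np.radians(y+i*t))
        print([[round(float(c*d[0]+s*d[1]),4),round(float(s*d[0]-c*d[1]),4),round(float(-d[2]),4)],[0,0,round(float(-t),2)]])
E
python3 -c "
from h import *
plan([.42,.27,.24],105,16)"
```

```text
tilt [-7.0e-04 -1.3e-03 -1.0e+00] t 0.1 from [0.1591 0.5521 0.2519] 73.91
[[-0.0124, 0.0206, 0.0007], [0, 0, -1.94]]
[[-0.0131, 0.0201, 0.0007], [0, 0, -1.94]]
[[-0.0138, 0.0197, 0.0007], [0, 0, -1.94]]
[[-0.0144, 0.0192, 0.0007], [0, 0, -1.94]]
[[-0.0151, 0.0187, 0.0007], [0, 0, -1.94]]
[[-0.0157, 0.0182, 0.0007], [0, 0, -1.94]]
[[-0.0163, 0.0176, 0.0007], [0, 0, -1.94]]
[[-0.0169, 0.0171, 0.0007], [0, 0, -1.94]]
[[-0.0175, 0.0165, 0.0007], [0, 0, -1.94]]
[[-0.018, 0.0159, 0.0007], [0, 0, -1.94]]
[[-0.0186, 0.0152, 0.0007], [0, 0, -1.94]]
[[-0.0191, 0.0146, 0.0007], [0, 0, -1.94]]
[[-0.0195, 0.014, 0.0007], [0, 0, -1.94]]
[[-0.02, 0.0133, 0.0007], [0, 0, -1.94]]
[[-0.0204, 0.0126, 0.0007], [0, 0, -1.94]]
[[-0.0209, 0.0119, 0.0007], [0, 0, -1.94]]
```

>>> move_arm:
  steps:
    - [[-0.012,0.021,0.001],[0,0,-2]]
    - [[-0.013,0.02,0.001],[0,0,-2]]
    - [[-0.014,0.02,0.001],[0,0,-2]]
    - [[-0.014,0.019,0.001],[0,0,-2]]
    - [[-0.015,0.019,0.001],[0,0,-2]]
    - [[-0.016,0.018,0.001],[0,0,-2]]
    - [[-0.016,0.018,0.001],[0,0,-2]]
    - [[-0.017,0.017,0.001],[0,0,-2]]
  claw: 0.06
  squeeze: 50

```text
time: 0.77
eef_pos: [0.2919, 0.4114, 0.2443]
ee_rot: [0.707, 0.707, -0.0, -0.0]
ft_force: [-0.1, 0.8, -0.1]
gripper_width: 0.0599
```

>>> move_arm:
  steps:
    - [[-0.0175,0.0165,0.001],[0,0,-2]]
    - [[-0.018,0.016,0.001],[0,0,-2]]
    - [[-0.0185,0.015,0.001],[0,0,-2]]
    - [[-0.019,0.0145,0.001],[0,0,-2]]
    - [[-0.0195,0.014,0.001],[0,0,-2]]
    - [[-0.02,0.0133,0.001],[0,0,-2]]
    - [[-0.0204,0.0126,0.001],[0,0,-2]]
    - [[-0.021,0.012,0.001],[0,0,-1]]

```text
time: 1.43
eef_pos: [0.4238, 0.272, 0.2363]
ee_rot: [0.609, 0.793, -0.0, -0.0]
ft_force: [-0.1, 0.9, 0.1]
gripper_width: 0.0602
```

```bash
python3 - <<'E'
from h import *
f,D,K,M=grab("wrist");cv2.imwrite("pics/w1.png",f[...,::-1]);np.savez("w1.npz",f=f,D=D,K=K,M=M)
p,y,R,o=state();print(p,y,o["time"],M[:3,3],M[:3,2])
E
```

```text
[0.42647859 0.26941483 0.23624661] 104.93015802974269 1.4833 [0.34943727 0.25144503 0.36870334] [ 0.28811043  0.07717318 -0.95448242]
```

View pics/w1.png

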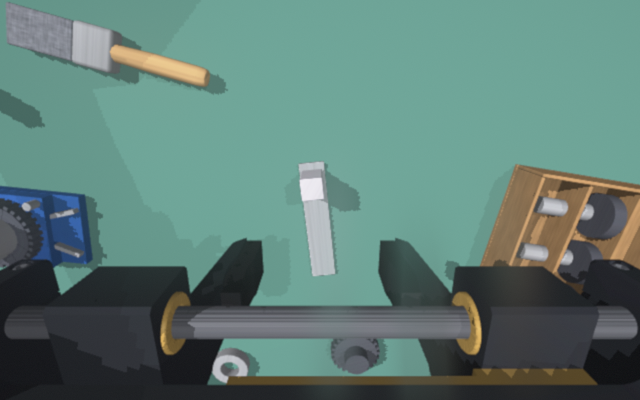

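The wrist view shows the gauge between the fingers, with the grip top at (312,185) and the blade tip at (323,273). I measure it by depth and brightness.

```bash
python3 - <<'E'
from h import *
z=np.load("w1.npz");f,D,K,M=[z[k] for k in"fDKM"];W=cloud(D,K,M)
hsv=cv2.cvtColor(f,cv2.COLOR_RGB2HSV);v,u=np.indices(D.shape)
r=(u>285)&(u<345)&(v>150)&(v<285)&(hsv[...,1]<50)
g=r&(W[...,2]>.043)&(W[...,2]<.055)&(hsv[...,2]>150)
print("grip",g.sum(),W[g].mean(0),cv2.minAreaRect(W[g][:,:2].astype(np.float32)), np.c_[u[g],v[g]].mean(0))
b=r&(v>203)&(W[...,2]<.012)
print("z blade",np.median(W[b][:,2]))
uv=np.c_[u[b],v[b]];P=np.array([plane(K,M,a,c,.005) for a,c in uv])[:,:2].astype(np.float32)
m=cv2.minAreaRect(P);print("blade",m,cv2.boxPoints(m).round(4))
bench=(hsv[...,0]>60)&(hsv[...,0]<90)&(v<250);print("bench",np.nanmedian(W[bench][:,2]))
c=np.c_[u[g],v[g]].mean(0);print("ray at .05",plane(K,M,*c,.05))
E
```

```text
grip 524 [0.43810376 0.26545229 0.04999734] ((0.43889474868774414, 0.26561659574508667), (0.024239620193839073, 0.023819223046302795), 20.271625518798828) [311.49236641 188.12977099]
z blade 0.005151268084918892
blade ((0.5140924453735352, 0.2943406105041504), (0.10013936460018158, 0.03136060759425163), 20.73855972290039) [[0.4617 0.2913]
 [0.4728 0.2619]
 [0.5665 0.2974]
 [0.5554 0.3267]]
bench 0.0003290230956227713
ray at .05 [0.4380658  0.26544225 0.05      ]
```

```bash
python3 -c "
from h import *
plan([.4387,.2655,.03],110.6,8)"
```

```text
tilt [ 0.0011 -0.0021 -1.    ] t 1.48 from [0.4265 0.2694 0.2362] 104.93
[[-0.0009, 0.0014, 0.0258], [0, 0, -0.71]]
[[-0.0009, 0.0013, 0.0258], [0, 0, -0.71]]
[[-0.0009, 0.0013, 0.0258], [0, 0, -0.71]]
[[-0.0009, 0.0013, 0.0258], [0, 0, -0.71]]
[[-0.0009, 0.0013, 0.0258], [0, 0, -0.71]]
[[-0.0009, 0.0013, 0.0258], [0, 0, -0.71]]
[[-0.001, 0.0013, 0.0258], [0, 0, -0.71]]
[[-0.001, 0.0013, 0.0258], [0, 0, -0.71]]
```

>>> move_arm:
  steps:
    - [[-0.002,0.003,0.026],[0,0,-1.4]]
    - [[-0.002,0.003,0.026],[0,0,-1.4]]
    - [[-0.002,0.003,0.026],[0,0,-1.4]]
    - [[-0.0015,0.0015,0.026],[0,0,-1.4]]
    - [[0,0,0.026],[0,0,0]]
    - [[0,0,0.026],[0,0,0]]
    - [[0,0,0.026],[0,0,0]]
    - [[0,0,0.0245],[0,0,0]]

```text
time: 2.15
eef_pos: [0.435, 0.2688, 0.0286]
ee_rot: [0.57, 0.822, -0.0, -0.0]
ft_force: [-0.3, -0.0, 0.3]
gripper_width: 0.0601
```

>>> move_arm:
  steps:
    - [[0,0,0],[0,0,0]]
    - [[0,0,0],[0,0,0]]
    - [[0,0,0],[0,0,0]]
    - [[0,0,0],[0,0,0]]
    - [[0,0,0],[0,0,0]]
    - [[0,0,0],[0,0,0]]
    - [[0,0,0],[0,0,0]]
    - [[0,0,0],[0,0,0]]
  claw: 0.0
  squeeze: 60

```text
time: 2.82
eef_pos: [0.4369, 0.2691, 0.0319]
ee_rot: [0.57, 0.822, 0.001, 0.001]
ft_force: [-0.8, -2.2, 6.9]
gripper_width: 0.0235
```

```bash
python3 - <<'E'
from h import *
p,y,R,o=state();print(p,y,o["gripper_width"],o["ft_force"])
# lift then move with turn to above apron: fixture dir -82, origin (.5845,-.065)
a=np.radians(-82);d=np.array([np.cos(a),np.sin(a)]);t=np.array([.5845,-.065])-d*.215
print(t)
plan([*t,.10],8,16)
E
```

```text
[0.43691853 0.26906554 0.03188561] 110.53204653362377 0.0235360574754514 [-0.82343163 -2.22884255  6.91548439]
[0.55457778 0.14790763]
tilt [ 2.9e-03  4.0e-04 -1.0e+00] t 2.82 from [0.4369 0.2691 0.0319] 110.53
[[-0.0097, 0.0042, -0.0043], [0, 0, 6.41]]
[[-0.0091, 0.0053, -0.0043], [0, 0, 6.41]]
[[-0.0085, 0.0063, -0.0043], [0, 0, 6.41]]
[[-0.0077, 0.0072, -0.0043], [0, 0, 6.41]]
[[-0.0069, 0.008, -0.0043], [0, 0, 6.41]]
[[-0.006, 0.0087, -0.0043], [0, 0, 6.41]]
[[-0.0049, 0.0093, -0.0043], [0, 0, 6.41]]
[[-0.0039, 0.0098, -0.0043], [0, 0, 6.41]]
[[-0.0028, 0.0102, -0.0043], [0, 0, 6.41]]
[[-0.0016, 0.0104, -0.0043], [0, 0, 6.41]]
[[-0.0004, 0.0105, -0.0043], [0, 0, 6.41]]
[[0.0008, 0.0105, -0.0043], [0, 0, 6.41]]
[[0.0019, 0.0104, -0.0043], [0, 0, 6.41]]
[[0.0031, 0.0101, -0.0043], [0, 0, 6.41]]
[[0.0042, 0.0097, -0.0043], [0, 0, 6.41]]
[[0.0052, 0.0092, -0.0043], [0, 0, 6.41]]
```

```bash
python3 -c "
from h import *
plan([.60,.11,.14],110.5,7)"
```

```text
tilt [ 2.9e-03  4.0e-04 -1.0e+00] t 2.82 from [0.4369 0.2691 0.0319] 110.53
[[-0.0295, 0.0138, -0.0154], [0, 0, 0.0]]
[[-0.0295, 0.0138, -0.0154], [0, 0, 0.0]]
[[-0.0294, 0.0139, -0.0154], [0, 0, 0.0]]
[[-0.0294, 0.0139, -0.0154], [0, 0, 0.0]]
[[-0.0294, 0.0139, -0.0154], [0, 0, 0.0]]
[[-0.0294, 0.0139, -0.0154], [0, 0, 0.0]]
[[-0.0294, 0.0139, -0.0154], [0, 0, 0.0]]
```

>>> move_arm:
  steps:
    - [[0,0,-0.02],[0,0,0]]
    - [[0,0,-0.025],[0,0,0]]
    - [[-0.025,0.012,-0.03],[0,0,0]]
    - [[-0.03,0.014,-0.03],[0,0,0]]
    - [[-0.03,0.014,0],[0,0,0]]
    - [[-0.03,0.014,0],[0,0,0]]
    - [[-0.03,0.014,0],[0,0,0]]
    - [[-0.03,0.014,0],[0,0,0]]

```text
time: 3.48
eef_pos: [0.5727, 0.1341, 0.1335]
ee_rot: [0.57, 0.822, 0.0, -0.0]
ft_force: [0.3, 0.1, -3.9]
gripper_width: 0.0236
```

>>> move_arm:
  steps:
    - [[-0.02,0.01,0],[0,0,0]]
    - [[-0.01,0.005,0],[0,0,0]]
    - [[0,0,0],[0,0,0]]
    - [[0,0,0],[0,0,0]]
    - [[0,0,0],[0,0,0]]
    - [[0,0,0],[0,0,0]]
    - [[0,0,0],[0,0,0]]
    - [[0,0,0],[0,0,0]]

```text
time: 4.15
eef_pos: [0.5961, 0.1134, 0.1333]
ee_rot: [0.569, 0.822, -0.0, -0.0]
ft_force: [0.3, -0.2, -2.2]
gripper_width: 0.0234
```

```bash
python3 - <<'E'
from h import *
f,D,K,M=grab("wrist");cv2.imwrite("pics/w2.png",f[...,::-1]);np.savez("w2.npz",f=f,D=D,K=K,M=M)
p,y,R,o=state();print(p,y,R[:,2],o["time"],o["gripper_width"],o["ft_force"])
E
```

```text
[0.59628117 0.11317621 0.13332217] 110.57730075552162 [ 1.13018340e-05  1.39991259e-05 -1.00000000e+00] 4.2 0.02360567609455764 [-0.93859368  0.18615153 -3.04646899]
```

View pics/w2.png

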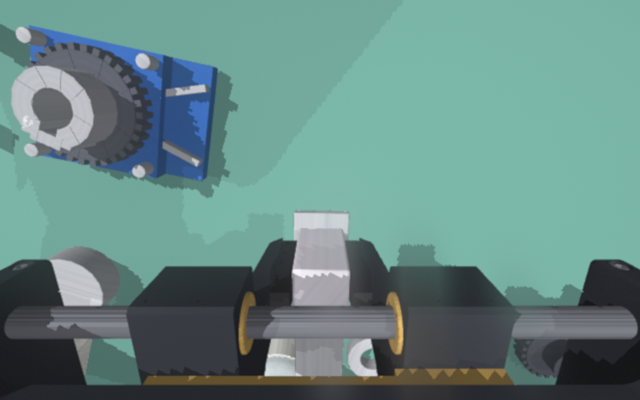

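Wrist view 2: hub boss at (52,110) with the bore, keyway opening toward lower left near (28,128), pins at (25,35), (148,61), (140,170), (33,150), guides at (187,90) and (182,154), and the held grip at (320,250).

```bash
python3 - <<'E'
from h import *
z=np.load("w2.npz");f,D,K,M=[z[k] for k in"fDKM"];W=cloud(D,K,M)
hsv=cv2.cvtColor(f,cv2.COLOR_RGB2HSV);v,u=np.indices(D.shape)
L=u<240
def pl(mask,zz):
    return np.array([plane(K,M,a,c,zz)[:2] for a,c in np.c_[u[mask],v[mask]]],np.float32)
b=L&(W[...,2]>.062)&(W[...,2]<.072);print("boss z",np.median(W[b][:,2]))
k,l,s,c=cv2.connectedComponentsWithStats(b.astype(np.uint8));i=1+np.argmax(s[1:,4]);P=pl(l==i,.067)
cc,r=cv2.minEnclosingCircle(P);print("boss circle",cc,r)
fx=np.array(cc)
# bore: polar profile of face inner radius
img=np.zeros((400,400),np.uint8)
q=np.round((P-fx)*4000+200).astype(int);img[q[:,1],q[:,0]]=255
img=cv2.morphologyEx(img,cv2.MORPH_CLOSE,np.ones((9,9)));cv2.imwrite("pics/face.png",img[::-1])
for a in range(0,360,10):
    rr=np.arange(0,100)/4000;xs=(rr*np.cos(np.radians(a))*4000+200).astype(int);ys=(rr*np.sin(np.radians(a))*4000+200).astype(int)
    on=img[ys,xs]>0;print(a,round(1e3*rr[np.argmax(on)],1) if on.any() else None,end="; ")
print()
p=L&(W[...,2]>.036)&(W[...,2]<.045)&(hsv[...,1]<60)
k,l,s,c=cv2.connectedComponentsWithStats(p.astype(np.uint8))
for i in range(1,k):
    if s[i,4]>40:
        Q=pl(l==i,.04);print("pin",c[i].round(1),s[i,4],cv2.minEnclosingCircle(Q),W[l==i].mean(0).round(4))
bl=L&(hsv[...,0]>100)&(hsv[...,0]<130)&(hsv[...,1]>100)
for zc,t in((.012,"apron"),(.027,"block")):
    m=bl&(abs(W[...,2]-zc)<.004);print(t,m.sum(),np.median(W[m][:,2]),cv2.minAreaRect(W[m][:,:2].astype(np.float32)))
g=L&(u>155)&(hsv[...,1]<60)&(W[...,2]>.006)&(W[...,2]<.026)
k,l,s,c=cv2.connectedComponentsWithStats(g.astype(np.uint8))
for i in range(1,k):
    if s[i,4]>40: print("guide",c[i],W[l==i].mean(0).round(4),cv2.minAreaRect(W[l==i][:,:2].astype(np.float32)))
G=(abs(u-320)<45)&(v>200)&(v<290)&(hsv[...,1]<40)&(hsv[...,2]>120)
for lo,hi in((.09,.115),(.135,.165)):
    m=G&(W[...,2]>lo)&(W[...,2]<hi);print("gauge",m.sum(),np.median(W[m][:,2]) if m.any() else 0,cv2.minAreaRect(W[m][:,:2].astype(np.float32)) if m.any() else 0)
E
```

```text
boss z 0.06694059229155908
boss circle (0.5865123271942139, -0.06217028573155403) 0.026892254129052162
0 14.0; 10 11.2; 20 11.0; 30 10.5; 40 10.5; 50 10.2; 60 10.2; 70 9.8; 80 9.8; 90 9.8; 100 10.0; 110 10.2; 120 10.2; 130 10.5; 140 11.2; 150 11.5; 160 11.8; 170 12.2; 180 12.8; 190 12.8; 200 13.5; 210 12.8; 220 13.2; 230 11.8; 240 10.8; 250 11.0; 260 10.5; 270 10.2; 280 9.5; 290 9.8; 300 9.5; 310 9.2; 320 9.5; 330 10.0; 340 14.5; 350 14.0; 
pin [25.8 35.1] 269 ((0.5538623332977295, -0.105923131108284), 0.006476094946265221) [ 0.5537 -0.1065  0.0396]
pin [102.4 100.3] 5204 ((0.5851776599884033, -0.06409226357936859), 0.0424446202814579) [ 0.5772 -0.0517  0.0423]
pin [144.1  61.1] 211 ((0.5428407788276672, -0.03123880922794342), 0.005713074933737516) [ 0.5424 -0.0317  0.0398]
pin [ 66.4 108.5] 216 ((0.5926963686943054, -0.07694442570209503), 0.010848893783986568) [ 0.5907 -0.0749  0.0413]
pin [ 32.9 149.3] 208 ((0.6282507181167603, -0.09474752843379974), 0.006557163782417774) [ 0.6284 -0.0952  0.0395]
pin [139.8 170.5] 168 ((0.6203811168670654, -0.019111495465040207), 0.003484153188765
[... 229 characters left out ...]
472299993038177), (0.09033671766519547, 0.0923515260219574), 8.668070793151855)
guide [186.77358491  90.18238994] [ 0.5527 -0.0088  0.0198] ((0.5528118014335632, -0.010032358579337597), (0.005720446817576885, 0.030561283230781555), 27.15460205078125)
guide [181.2967033  152.96153846] [ 0.6001 -0.0022  0.0191] ((0.6005727648735046, -0.0030766408890485764), (0.031161194667220116, 0.005706402473151684), 80.81571197509766)
gauge 1278 0.10683437833505818 ((0.5854611396789551, 0.1089451014995575), (0.016135090962052345, 0.02971590682864189), 20.522062301635742)
gauge 2126 0.15084763073184593 ((0.5905056595802307, 0.1102525144815445), (0.010959777981042862, 0.02456982061266899), 21.659393310546875)
```

```bash
python3 -c "
from h import *
plan([.554,.148,.12],8.6,16)"
```

```text
tilt [ 0.  0. -1.] t 4.2 from [0.5963 0.1132 0.1333] 110.58
[[0.003, -0.0017, 0.0008], [0, 0, 6.37]]
[[0.0028, -0.002, 0.0008], [0, 0, 6.37]]
[[0.0025, -0.0023, 0.0008], [0, 0, 6.37]]
[[0.0022, -0.0026, 0.0008], [0, 0, 6.37]]
[[0.0019, -0.0028, 0.0008], [0, 0, 6.37]]
[[0.0016, -0.003, 0.0008], [0, 0, 6.37]]
[[0.0013, -0.0032, 0.0008], [0, 0, 6.37]]
[[0.0009, -0.0033, 0.0008], [0, 0, 6.37]]
[[0.0005, -0.0034, 0.0008], [0, 0, 6.37]]
[[0.0002, -0.0034, 0.0008], [0, 0, 6.37]]
[[-0.0002, -0.0034, 0.0008], [0, 0, 6.37]]
[[-0.0006, -0.0034, 0.0008], [0, 0, 6.37]]
[[-0.001, -0.0033, 0.0008], [0, 0, 6.37]]
[[-0.0013, -0.0032, 0.0008], [0, 0, 6.37]]
[[-0.0017, -0.003, 0.0008], [0, 0, 6.37]]
[[-0.002, -0.0028, 0.0008], [0, 0, 6.37]]
```

>>> move_arm:
  steps:
    - [[0.003,-0.002,0.001],[0,0,6.4]]
    - [[0.003,-0.002,0.001],[0,0,6.4]]
    - [[0.003,-0.002,0.001],[0,0,6.4]]
    - [[0.002,-0.003,0.001],[0,0,6.4]]
    - [[0.002,-0.003,0.001],[0,0,6.4]]
    - [[0.002,-0.003,0.001],[0,0,6.4]]
    - [[0.001,-0.003,0.001],[0,0,6.4]]
    - [[0.001,-0.003,0.001],[0,0,6.4]]

```text
time: 4.87
eef_pos: [0.5752, 0.1308, 0.1252]
ee_rot: [0.87, 0.493, 0.0, -0.0]
ft_force: [0.1, 0.3, -2.4]
gripper_width: 0.0236
```

>>> move_arm:
  steps:
    - [[0.0005,-0.0034,0.001],[0,0,6.4]]
    - [[0,-0.0034,0.001],[0,0,6.4]]
    - [[0,-0.0034,0.001],[0,0,6.4]]
    - [[-0.0005,-0.0034,0.001],[0,0,6.4]]
    - [[-0.001,-0.0033,0.001],[0,0,6.4]]
    - [[-0.0013,-0.0032,0.001],[0,0,6.4]]
    - [[-0.0017,-0.003,0],[0,0,6.2]]
    - [[-0.002,-0.003,0],[0,0,6]]

```text
time: 5.53
eef_pos: [0.5542, 0.1487, 0.1193]
ee_rot: [0.997, 0.073, 0.0, -0.0]
ft_force: [0.3, 0.4, -3.4]
gripper_width: 0.0234
```

```bash
python3 -c "
from h import *
manip.read_camera('wrist')
a=np.radians(-81.4);d=np.array([np.cos(a),np.sin(a)]);t=np.array([.586,-.0645])-d*.192
plan([*t,.055],8.6,8)"
```

```text
tilt [-4.e-04  5.e-04 -1.e+00] t 5.58 from [0.5536 0.1491 0.1192] 8.09
[[0.0, 0.003, 0.008], [0, 0, -0.06]]
[[0.0, 0.003, 0.008], [0, 0, -0.06]]
[[0.0, 0.003, 0.008], [0, 0, -0.06]]
[[0.0, 0.003, 0.008], [0, 0, -0.06]]
[[0.0, 0.003, 0.008], [0, 0, -0.06]]
[[0.0, 0.003, 0.008], [0, 0, -0.06]]
[[0.0, 0.003, 0.008], [0, 0, -0.06]]
[[0.0, 0.003, 0.008], [0, 0, -0.06]]
```

>>> move_arm:
  steps:
    - [[0,0.004,0.01],[0,0,-0.4]]
    - [[0,0.004,0.01],[0,0,0]]
    - [[0,0.004,0.01],[0,0,0]]
    - [[0,0.004,0.01],[0,0,0]]
    - [[0,0.004,0.01],[0,0,0]]
    - [[0,0.004,0.009],[0,0,0]]
    - [[0,0,0.005],[0,0,0]]
    - [[0,0,0],[0,0,0]]

```text
time: 6.25
eef_pos: [0.5571, 0.1241, 0.0533]
ee_rot: [0.997, 0.079, -0.001, -0.0]
ft_force: [-0.5, -0.4, -2.5]
gripper_width: 0.0234
```

```bash
python3 -c "
from h import *
f,D,K,M=grab('top');W=cloud(D,K,M)
p,y,R,o=state();print(o['ft_force'],o['wrist_torque'])
a=np.radians(-81.4);d=np.array([np.cos(a),np.sin(a)]);t=np.array([.586,-.0645])-d*.192
plan([*t,.045],8.6,4)
cv2.imwrite('pics/t2.png',cv2.resize(f[90:230,230:390,::-1],None,fx=5,fy=4.2,interpolation=2))"
```

```text
[ 0.77936157  0.20539321 -1.99098348] [ 0.09822765  0.05132908 -0.03288099]
tilt [-1.7e-03  1.0e-04 -1.0e+00] t 6.3 from [0.5577 0.1244 0.0543] 9.09
[[-0.0001, -0.0003, 0.0023], [0, 0, 0.12]]
[[-0.0001, -0.0003, 0.0023], [0, 0, 0.12]]
[[-0.0001, -0.0003, 0.0023], [0, 0, 0.12]]
[[-0.0001, -0.0003, 0.0023], [0, 0, 0.12]]
```

>>> move_arm:
  steps:
    - [[0,0,0.002],[0,0,0]]
    - [[0,0,0.002],[0,0,0]]
    - [[0,0,0.002],[0,0,0]]
    - [[0,0,0.002],[0,0,0]]
    - [[0,0,0.001],[0,0,0]]
    - [[0,0,0],[0,0,0]]
    - [[0,0,0],[0,0,0]]
    - [[0,0,0],[0,0,0]]

```text
time: 6.97
eef_pos: [0.5583, 0.1246, 0.0463]
ee_rot: [0.997, 0.079, 0.0, 0.0]
ft_force: [0.1, 0.0, -2.5]
gripper_width: 0.0234
```

>>> move_arm:
  steps:
    - [[0,0.003,0],[0,0,0]]
    - [[0,0.003,0],[0,0,0]]
    - [[0,0.003,0],[0,0,0]]
    - [[0,0.003,0],[0,0,0]]
    - [[0,0.003,0],[0,0,0]]
    - [[0,0.003,0],[0,0,0]]
    - [[0,0.002,0],[0,0,0]]
    - [[0,0,0],[0,0,0]]

```text
time: 7.63
eef_pos: [0.5615, 0.1042, 0.0462]
ee_rot: [0.997, 0.079, 0.0, 0.0]
ft_force: [0.5, 0.2, -2.8]
gripper_width: 0.0234
```

>>> move_arm:
  steps:
    - [[0,0.005,0],[0,0,0.4]]
    - [[0,0.006,0],[0,0,0]]
    - [[0,0.006,0],[0,0,0]]
    - [[0,0.006,0],[0,0,0]]
    - [[0,0.006,0],[0,0,0]]
    - [[0,0.006,0],[0,0,0]]
    - [[0,0.005,0],[0,0,0]]
    - [[0,0.002,0],[0,0,0]]

```text
time: 8.3
eef_pos: [0.5679, 0.0623, 0.0462]
ee_rot: [0.997, 0.076, 0.0, 0.0]
ft_force: [-0.0, 0.2, -3.2]
gripper_width: 0.0235
```

>>> move_arm:
  steps:
    - [[0,0.003,0],[0,0,0]]
    - [[0,0.003,0],[0,0,0]]
    - [[0,0.003,0],[0,0,0]]
    - [[0,0.003,0],[0,0,0]]
    - [[0,0.003,0],[0,0,0]]
    - [[0,0.003,0],[0,0,0]]
    - [[0,0.003,0],[0,0,0]]
    - [[0,0,0],[0,0,0]]

```text
time: 8.97
eef_pos: [0.5711, 0.042, 0.0462]
ee_rot: [0.997, 0.076, 0.0, 0.0]
ft_force: [0.5, -0.5, -2.7]
gripper_width: 0.0237
```

>>> move_arm:
  steps:
    - [[0,0.001,0.0003],[0,0,0]]
    - [[0,0.001,0.0003],[0,0,0]]
    - [[0,0.001,0.0003],[0,0,0]]
    - [[0,0.001,0.0003],[0,0,0]]
    - [[0,0.001,0.0003],[0,0,0]]
    - [[0,0,0],[0,0,0]]
    - [[0,0,0],[0,0,0]]
    - [[0,0,0],[0,0,0]]

```text
time: 9.63
eef_pos: [0.5709, 0.0407, 0.0449]
ee_rot: [0.997, 0.076, -0.0, -0.002]
ft_force: [-2.6, 13.0, 2.4]
gripper_width: 0.0238
```

>>> move_arm:
  steps:
    - [[0,0.001,0.0002],[0,0,0]]
    - [[0,0.001,0.0002],[0,0,0]]
    - [[0,0,0],[0,0,0]]
    - [[0,0,0],[0,0,0]]
    - [[0,0,0],[0,0,0]]
    - [[0,0,0],[0,0,0]]
    - [[0,0,0],[0,0,0]]
    - [[0,0,0],[0,0,0]]

```text
time: 10.3
eef_pos: [0.5707, 0.0405, 0.0445]
ee_rot: [0.997, 0.076, -0.001, -0.003]
ft_force: [-4.4, 21.3, 5.2]
gripper_width: 0.0237
```

>>> move_arm:
  steps:
    - [[0,0,0],[0,0,0]]
    - [[0,0,0],[0,0,0]]
    - [[0,0,0],[0,0,0]]
    - [[0,0,0],[0,0,0]]
    - [[0,0,-0.01],[0,0,0]]
    - [[0,0,-0.02],[0,0,0]]
    - [[0,0,-0.03],[0,0,0]]
    - [[0,0,-0.04],[0,0,0]]
  claw: 0.06

```text
time: 10.97
eef_pos: [0.57, 0.0354, 0.1435]
ee_rot: [0.997, 0.076, -0.003, -0.0]
ft_force: [-0.1, 0.3, 0.6]
gripper_width: 0.0603
```

>>> move_arm:
  steps:
    - [[0,0,-0.04],[0,0,0]]
    - [[0,0,-0.04],[0,0,0]]
    - [[0,0,-0.02],[0,0,0]]
    - [[0,0,0],[0,0,0]]
    - [[0,0,0],[0,0,0]]
    - [[0,0,0],[0,0,0]]
    - [[0,0,0],[0,0,0]]
    - [[0,0,0],[0,0,0]]

```text
time: 11.63
eef_pos: [0.5709, 0.0356, 0.2423]
ee_rot: [0.997, 0.076, -0.002, -0.0]
ft_force: [-0.2, -0.7, -0.8]
gripper_width: 0.06
```

```bash
python3 - <<'E'
from h import *
f,D,K,M=grab("wrist");cv2.imwrite("pics/w3.png",f[...,::-1]);np.savez("w3.npz",f=f,D=D,K=K,M=M)
p,y,R,o=state();print(p,y,o["q"],o["ft_force"],o["gripper_width"])
W=cloud(D,K,M);hsv=cv2.cvtColor(f,cv2.COLOR_RGB2HSV)
m=(abs(W[...,2]-.062)<.005)&(hsv[...,1]<60)&(np.hypot(W[...,0]-.57,W[...,1]-.04)<.04);print(m.sum(),W[m].mean(0),cv2.minAreaRect(W[m][:,:2].astype(np.float32)))
a=np.radians(-81.4);d=np.array([np.cos(a),np.sin(a)])
c=np.array(cv2.minAreaRect(W[m][:,:2].astype(np.float32))[0])-[.586,-.0645];print("grip in fixture",c@d,c@[-d[1],d[0]])
plan([.44,-.20,.30],8.6,8)
E
```

```text
[0.57114358 0.03564983 0.24252732] 8.70209028593102 [-1.44995747e-01  1.85826664e-01  1.62227771e+00 -2.56492074e-06
  1.33665814e+00 -2.96873873e-01] [ 0.55271978 -0.38074337 -0.27752729] 0.05986258776982311
569 [0.57063579 0.04053285 0.06192857] ((0.5707675814628601, 0.040012456476688385), (0.02364257164299488, 0.024002600461244583), 8.528108596801758)
grip in fixture -0.10561514317765265 0.0005671550460115911
tilt [-3.1e-03  5.0e-04 -1.0e+00] t 11.68 from [0.5711 0.0356 0.2425] 8.7
[[-0.0207, 0.0266, -0.0072], [0, 0, 0.01]]
[[-0.0207, 0.0266, -0.0072], [0, 0, 0.01]]
[[-0.0206, 0.0266, -0.0072], [0, 0, 0.01]]
[[-0.0206, 0.0267, -0.0072], [0, 0, 0.01]]
[[-0.0206, 0.0267, -0.0072], [0, 0, 0.01]]
[[-0.0206, 0.0267, -0.0072], [0, 0, 0.01]]
[[-0.0206, 0.0267, -0.0072], [0, 0, 0.01]]
[[-0.0206, 0.0267, -0.0072], [0, 0, 0.01]]
```

View pics/w3.png

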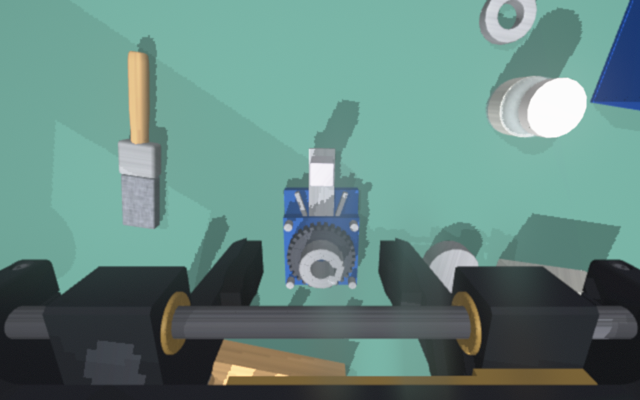

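Wrist view 3: the gauge lies in the slot with its grip at (322,175), measured 105.6 mm from the axis (105 is home), so the stop reached is the slot's end. Now to the rack.

```bash
python3 - <<'E'
from h import *
plan([.455,-.265,.275],8.6,13)
E
```

```text
tilt [-3.1e-03  5.0e-04 -1.0e+00] t 11.68 from [0.5711 0.0356 0.2425] 8.7
[[-0.0123, 0.0215, -0.0025], [0, 0, 0.01]]
[[-0.0123, 0.0215, -0.0025], [0, 0, 0.01]]
[[-0.0123, 0.0215, -0.0025], [0, 0, 0.01]]
[[-0.0123, 0.0215, -0.0025], [0, 0, 0.01]]
[[-0.0123, 0.0215, -0.0025], [0, 0, 0.01]]
[[-0.0123, 0.0215, -0.0025], [0, 0, 0.01]]
[[-0.0123, 0.0215, -0.0025], [0, 0, 0.01]]
[[-0.0123, 0.0215, -0.0025], [0, 0, 0.01]]
[[-0.0123, 0.0215, -0.0025], [0, 0, 0.01]]
[[-0.0123, 0.0215, -0.0025], [0, 0, 0.01]]
[[-0.0123, 0.0215, -0.0025], [0, 0, 0.01]]
[[-0.0123, 0.0215, -0.0025], [0, 0, 0.01]]
[[-0.0123, 0.0215, -0.0025], [0, 0, 0.01]]
```

>>> move_arm:
  steps:
    - [[-0.0123,0.0215,-0.004],[0,0,0]]
    - [[-0.0123,0.0215,-0.004],[0,0,0]]
    - [[-0.0123,0.0215,-0.004],[0,0,0]]
    - [[-0.0123,0.0215,-0.004],[0,0,0]]
    - [[-0.0123,0.0215,-0.004],[0,0,0]]
    - [[-0.0123,0.0215,-0.004],[0,0,0]]
    - [[-0.0123,0.0215,-0.004],[0,0,0]]
    - [[-0.0123,0.0215,-0.004],[0,0,0]]
  claw: 0.045

```text
time: 12.35
eef_pos: [0.4999, -0.1501, 0.2755]
ee_rot: [0.997, 0.076, -0.001, -0.0]
ft_force: [0.2, 0.3, -0.4]
gripper_width: 0.0449
```

>>> move_arm:
  steps:
    - [[-0.0123,0.0215,0],[0,0,0]]
    - [[-0.0123,0.0215,0],[0,0,0]]
    - [[-0.0123,0.0215,0],[0,0,0]]
    - [[-0.0123,0.0215,0],[0,0,0]]
    - [[-0.0123,0.0215,0],[0,0,0]]
    - [[0,0,0],[0,0,0]]
    - [[0,0,0],[0,0,0]]
    - [[0,0,0],[0,0,0]]

```text
time: 13.02
eef_pos: [0.4562, -0.2643, 0.2756]
ee_rot: [0.997, 0.076, -0.0, -0.001]
ft_force: [-0.5, -0.6, 0.1]
gripper_width: 0.0449
```

```bash
python3 - <<'E'
from h import *
f,D,K,M=grab("wrist");np.savez("w4.npz",f=f,D=D,K=K,M=M)
p,y,R,o=state();print(p,y,o["q"],o["ft_force"],o["gripper_width"])
c=f[60:300,160:480,::-1];cv2.imwrite("pics/w4.png",cv2.resize(c,None,fx=2.5,fy=2.5,interpolation=cv2.INTER_CUBIC))
W=cloud(D,K,M);hsv=cv2.cvtColor(f,cv2.COLOR_RGB2HSV)
m=((W[...,2]>.122)&(W[...,2]<.14)&(W[...,1]>-.36)).astype(np.uint8)
k,l,s,c=cv2.connectedComponentsWithStats(m)
for i in range(1,k):
    if s[i,4]>50: print(c[i].round(1),s[i],W[l==i].mean(0).round(4),hsv[l==i].mean(0).round(),cv2.minAreaRect(W[l==i][:,:2].astype(np.float32)))
E
```

```text
[ 0.45638504 -0.26392417  0.27576097] 8.74473079245449 [-7.49869279e-01  5.44868815e-02  1.69933752e+00  3.83440073e-04
  1.38898110e+00 -9.02562914e-01] [ 0.47299877 -0.19206427  0.72547086] 0.0447961443296239
[316. 193.] [303 180  27  27 414] [ 0.453  -0.2703  0.1297] [105.  20. 130.] ((0.452965646982193, -0.27120092511177063), (0.018487880006432533, 0.018321935087442398), 62.503196716308594)
[392.7 211.3] [380 199  27  26 405] [ 0.5267 -0.2773  0.1294] [ 30.  28. 126.] ((0.5274842977523804, -0.27813056111335754), (0.018323605880141258, 0.01826348714530468), 67.2896957397461)
[466.8 228.5] [454 217  27  24 430] [ 0.6005 -0.2839  0.129 ] [ 97.  20. 105.] ((0.6017532348632812, -0.2849119305610657), (0.01822115294635296, 0.019274700433015823), 81.96985626220703)
```

View pics/w4.png

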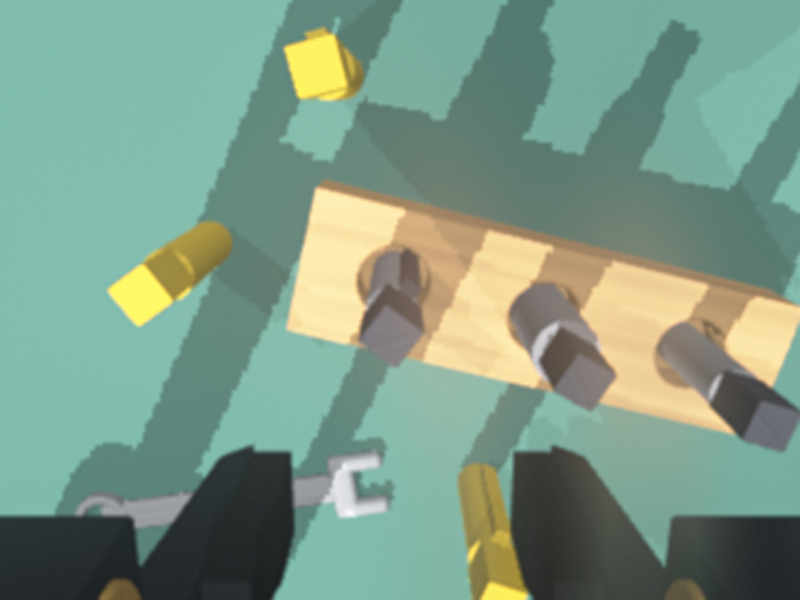

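The enlarged view confirms it: the head at crop (390,330) belongs to a thin shaft with the key ridge at (412,265). The middle shaft at (575,370) is thick, the right one at (755,410) is thin and keyless, and the yellow ones are left alone. The key faces about yaw 62.5°.

```bash
python3 - <<'E'
from h import *
plan([.453,-.2708,.21],62.5,8)
E
```

```text
tilt [-6.0e-04  1.1e-03 -1.0e+00] t 13.07 from [ 0.4564 -0.2639  0.2758] 8.74
[[-0.0005, 0.0008, 0.0082], [0, 0, -6.72]]
[[-0.0006, 0.0007, 0.0082], [0, 0, -6.72]]
[[-0.0007, 0.0006, 0.0082], [0, 0, -6.72]]
[[-0.0008, 0.0005, 0.0082], [0, 0, -6.72]]
[[-0.0008, 0.0005, 0.0082], [0, 0, -6.72]]
[[-0.0009, 0.0004, 0.0082], [0, 0, -6.72]]
[[-0.0009, 0.0002, 0.0082], [0, 0, -6.72]]
[[-0.0009, 0.0001, 0.0082], [0, 0, -6.72]]
```

>>> move_arm:
  steps:
    - [[-0.0005,0.0008,0.008],[0,0,-6.7]]
    - [[-0.0006,0.0007,0.008],[0,0,-6.7]]
    - [[-0.0007,0.0006,0.008],[0,0,-6.7]]
    - [[-0.0008,0.0005,0.008],[0,0,-6.7]]
    - [[-0.0008,0.0005,0.008],[0,0,-6.7]]
    - [[-0.0009,0.0004,0.008],[0,0,-6.7]]
    - [[-0.0009,0.0002,0.008],[0,0,-6.7]]
    - [[-0.0009,0,0.008],[0,0,-6.7]]

```text
time: 13.73
eef_pos: [0.4534, -0.2702, 0.2118]
ee_rot: [0.854, 0.521, 0.0, -0.0]
ft_force: [-0.6, 0.1, 0.0]
gripper_width: 0.0452
```

```bash
python3 - <<'E'
from h import *
manip.read_camera('wrist');manip.read_camera('wrist');f,D,K,M=grab("wrist");np.savez("w5.npz",f=f,D=D,K=K,M=M)
W=cloud(D,K,M);hsv=cv2.cvtColor(f,cv2.COLOR_RGB2HSV)
m=((W[...,2]>.122)&(W[...,2]<.14)&(np.hypot(W[...,0]-.453,W[...,1]+.2708)<.03)).astype(np.uint8)
k,l,s,c=cv2.connectedComponentsWithStats(m)
for i in range(1,k):
    if s[i,4]>50: print(c[i].round(1),s[i],W[l==i].mean(0).round(4),cv2.minAreaRect(W[l==i][:,:2].astype(np.float32)))
plan([.453,-.2710,.113],62.5,8)
# keyway from w2/w3
for n in("w2","w3"):
    z=np.load(n+".npz");f,D,K,M=[z[k] for k in"fDKM"];W=cloud(D,K,M)
    b=(abs(W[...,2]-.067)<.003)&(np.hypot(W[...,0]-.586,W[...,1]+.0645)<.03)
    P=W[b][:,:2]-[.586,-.0645];r=np.hypot(*P.T);a=np.degrees(np.arctan2(P[:,1],P[:,0]))
    print(n,len(P),P.mean(0));h=[np.sum((r>12.5e-3)&(r<16e-3)&(abs((a-t+180)%360-180)<6)) for t in range(-60,64,6)];print(list(zip(range(-60,64,6),map(int,h))))
E
```

```text
[319.  211.1] [307 198  25  27 663] [ 0.452  -0.2709  0.1297] ((0.4528298079967499, -0.2713078260421753), (0.017585258930921555, 0.018460581079125404), 62.56182098388672)
tilt [-0.0011  0.0013 -1.    ] t 13.88 from [ 0.453  -0.2702  0.2117] 62.22
[[-0.0001, 0.0, 0.0123], [0, 0, -0.03]]
[[-0.0001, 0.0, 0.0123], [0, 0, -0.03]]
[[-0.0001, 0.0, 0.0123], [0, 0, -0.03]]
[[-0.0001, 0.0, 0.0123], [0, 0, -0.03]]
[[-0.0001, 0.0, 0.0123], [0, 0, -0.03]]
[[-0.0001, 0.0, 0.0123], [0, 0, -0.03]]
[[-0.0001, 0.0, 0.0123], [0, 0, -0.03]]
[[-0.0001, 0.0, 0.0123], [0, 0, -0.03]]
w2 4264 [-0.00128177  0.00043671]
[(-60, 40), (-54, 35), (-48, 30), (-42, 30), (-36, 31), (-30, 34), (-24, 22), (-18, 3), (-12, 0), (-6, 1), (0, 2), (6, 1), (12, 6), (18, 19), (24, 25), (30, 27), (36, 30), (42, 29), (48, 28), (54, 30), (60, 29)]
w3 1065 [-0.00061019  0.00125558]
[(-60, 10), (-54, 7), (-48, 7), (-42, 8), (-36, 6), (-30, 9), (-24, 8), (-18, 1), (-12, 0), (-6, 0), (0, 0), (6, 0), (12, 0), (18, 5), (24, 9), (30, 8), (36, 7), (42, 7), (48, 10), (54, 10), (60, 7)]
```

>>> move_arm:
  steps:
    - [[-0.001,0,0.0123],[0,0,-0.3]]
    - [[0,0,0.0123],[0,0,0]]
    - [[0,0,0.0123],[0,0,0]]
    - [[0,0,0.0123],[0,0,0]]
    - [[0,0,0.0123],[0,0,0]]
    - [[0,0,0.0123],[0,0,0]]
    - [[0,0,0.0123],[0,0,0]]
    - [[0,0,0.0123],[0,0,0]]

```text
time: 14.55
eef_pos: [0.4532, -0.2722, 0.1141]
ee_rot: [0.855, 0.518, 0.0, 0.001]
ft_force: [0.7, -0.2, -1.2]
gripper_width: 0.0451
```

>>> move_arm:
  steps:
    - [[0,0,0],[0,0,0]]
    - [[0,0,0],[0,0,0]]
    - [[0,0,0],[0,0,0]]
    - [[0,0,0],[0,0,0]]
    - [[0,0,0],[0,0,0]]
    - [[0,0,0],[0,0,0]]
    - [[0,0,0],[0,0,0]]
    - [[0,0,0],[0,0,0]]
  claw: 0.0
  squeeze: 60

```text
time: 15.22
eef_pos: [0.4532, -0.2727, 0.115]
ee_rot: [0.854, 0.519, 0.001, 0.001]
ft_force: [1.1, 1.9, 6.0]
gripper_width: 0.0174
```

>>> move_arm:
  steps:
    - [[0,0,-0.01],[0,0,0]]
    - [[0,0,-0.02],[0,0,0]]
    - [[0,0,-0.02],[0,0,0]]
    - [[0,0,-0.02],[0,0,0]]
    - [[0,0,-0.02],[0,0,0]]
    - [[0,0,-0.02],[0,0,0]]
    - [[0,0,0],[0,0,0]]
    - [[0,0,0],[0,0,0]]

```text
time: 15.88
eef_pos: [0.4526, -0.2728, 0.2245]
ee_rot: [0.854, 0.52, 0.0, 0.001]
ft_force: [-0.1, -0.1, -4.3]
gripper_width: 0.0176
```

```bash
python3 - <<'E'
from h import *
p,y,R,o=state();print(p,y,o["ft_force"],o["wrist_torque"],o["gripper_width"])
plan([.586,-.0645,.222],-2,16)
E
```

```text
[ 0.45255207 -0.27279249  0.22452216] 62.603372157756475 [-0.10273155 -0.05328526 -4.3221839 ] [ 0.03321898  0.00410526 -0.03194984] 0.017582985846682043
tilt [ 0.0011 -0.0016 -1.    ] t 15.88 from [ 0.4526 -0.2728  0.2245] 62.6
[[0.0154, 0.0014, 0.0002], [0, 0, 4.04]]
[[0.0155, 0.0003, 0.0002], [0, 0, 4.04]]
[[0.0154, -0.0008, 0.0002], [0, 0, 4.04]]
[[0.0154, -0.0018, 0.0002], [0, 0, 4.04]]
[[0.0152, -0.0029, 0.0002], [0, 0, 4.04]]
[[0.0149, -0.004, 0.0002], [0, 0, 4.04]]
[[0.0146, -0.005, 0.0002], [0, 0, 4.04]]
[[0.0142, -0.006, 0.0002], [0, 0, 4.04]]
[[0.0138, -0.007, 0.0002], [0, 0, 4.04]]
[[0.0132, -0.008, 0.0002], [0, 0, 4.04]]
[[0.0126, -0.0089, 0.0002], [0, 0, 4.04]]
[[0.012, -0.0098, 0.0002], [0, 0, 4.04]]
[[0.0113, -0.0106, 0.0002], [0, 0, 4.04]]
[[0.0105, -0.0114, 0.0002], [0, 0, 4.04]]
[[0.0097, -0.0121, 0.0002], [0, 0, 4.04]]
[[0.0088, -0.0127, 0.0002], [0, 0, 4.04]]
```

>>> move_arm:
  steps:
    - [[0.0154,0.0014,0],[0,0,4]]
    - [[0.0154,0.0003,0],[0,0,4]]
    - [[0.0154,-0.0008,0],[0,0,4]]
    - [[0.0154,-0.0018,0],[0,0,4]]
    - [[0.0152,-0.003,0],[0,0,4]]
    - [[0.015,-0.004,0],[0,0,4]]
    - [[0.0146,-0.005,0],[0,0,4]]
    - [[0.0142,-0.006,0],[0,0,4]]

```text
time: 16.55
eef_pos: [0.5179, -0.1669, 0.2214]
ee_rot: [0.965, 0.262, -0.002, -0.001]
ft_force: [0.6, -0.3, -2.9]
gripper_width: 0.0175
```

>>> move_arm:
  steps:
    - [[0.0138,-0.007,0],[0,0,4]]
    - [[0.0132,-0.008,0],[0,0,4]]
    - [[0.0126,-0.009,0],[0,0,4]]
    - [[0.012,-0.0098,0],[0,0,4]]
    - [[0.0113,-0.0106,0],[0,0,4]]
    - [[0.0105,-0.0114,0],[0,0,4]]
    - [[0.0097,-0.012,0],[0,0,4]]
    - [[0.0088,-0.0127,0],[0,0,4.6]]

```text
time: 17.22
eef_pos: [0.5837, -0.0624, 0.2212]
ee_rot: [1.0, -0.019, -0.002, -0.0]
ft_force: [-0.6, 0.1, -3.1]
gripper_width: 0.0175
```

```bash
python3 - <<'E'
from h import *
for _ in range(3): manip.read_camera('top')
f,D,K,M=grab("wrist");np.savez("w6.npz",f=f,D=D,K=K,M=M)
g,*_=grab("scene")
a=cv2.resize(f[100:300,200:440,::-1],(600,500),interpolation=2)
cv2.imwrite("pics/w6.png",np.hstack([cv2.resize(f[120:300,230:410,::-1],(400,400),interpolation=2),cv2.resize(g[150:270,290:410,::-1],(400,400),interpolation=2)]))
plan([.586,-.0645,.185],-2,8)
E
```

```text
tilt [-2.9e-03  4.0e-04 -1.0e+00] t 17.47 from [ 0.5837 -0.0635  0.2222] -1.89
[[0.0003, 0.0001, 0.0047], [0, 0, 0.01]]
[[0.0003, 0.0001, 0.0047], [0, 0, 0.01]]
[[0.0003, 0.0001, 0.0047], [0, 0, 0.01]]
[[0.0003, 0.0001, 0.0047], [0, 0, 0.01]]
[[0.0003, 0.0001, 0.0047], [0, 0, 0.01]]
[[0.0003, 0.0001, 0.0047], [0, 0, 0.01]]
[[0.0003, 0.0001, 0.0047], [0, 0, 0.01]]
[[0.0003, 0.0001, 0.0047], [0, 0, 0.01]]
```

View pics/w6.png

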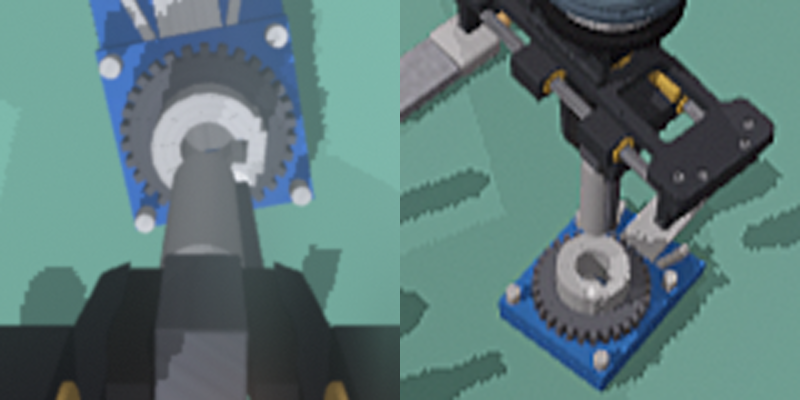

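The left half shows the key on the shaft's right side in line with the keyway on the right of the boss (245,165). Next I check the shaft's tilt in the grip and the tip's offset.

```bash
python3 - <<'E'
from h import *
z=np.load("w6.npz");f,D,K,M=[z[k] for k in"fDKM"];W=cloud(D,K,M)
v,u=np.indices(D.shape)
m=(np.hypot(W[...,0]-.585,W[...,1]+.064)<.03)&(W[...,2]>.105)
for lo in np.arange(.115,.24,.01):
    q=W[m&(W[...,2]>lo)&(W[...,2]<lo+.01)]
    if len(q)>15: print(round(lo+.005,3),len(q),"x",np.percentile(q[:,0],[1,99]).round(4),"ymax",np.percentile(q[:,1],98).round(4))
b=(abs(W[...,2]-.067)<.003)&(np.hypot(W[...,0]-.586,W[...,1]+.0645)<.03);q=W[b]
print("boss x",q[:,0].min(),q[:,0].max(),"ymax",q[:,1].max())
rim=(abs(W[...,2]-.043)<.003)&(np.hypot(W[...,0]-.586,W[...,1]+.0645)<.045);q=W[rim];print("rim",q[:,0].min(),q[:,0].max(),q[:,1].max(),cv2.minEnclosingCircle(q[:,:2].astype(np.float32)))
P=W[b][:,:2]-[.586,-.0645];r=np.hypot(*P.T);a=np.degrees(np.arctan2(P[:,1],P[:,0]))
print([(t,int(np.sum((r>12.5e-3)&(r<16e-3)&(abs(a-t)<4)))) for t in range(-40,44,4)])
E
```

```text
0.12 25 x [0.5744 0.594 ] ymax -0.0504
0.13 110 x [0.5745 0.5988] ymax -0.0503
0.14 148 x [0.5743 0.599 ] ymax -0.0505
0.15 164 x [0.574  0.5991] ymax -0.0506
0.16 189 x [0.5742 0.5989] ymax -0.0505
0.17 219 x [0.5741 0.599 ] ymax -0.0505
0.18 253 x [0.5739 0.5989] ymax -0.0506
0.19 293 x [0.5743 0.5988] ymax -0.0505
0.2 321 x [0.5747 0.5985] ymax -0.0506
0.21 637 x [0.5638 0.605 ] ymax -0.0514
0.22 944 x [0.5621 0.6068] ymax -0.0512
0.23 1383 x [0.5614 0.6076] ymax -0.0512
0.24 2450 x [0.5617 0.6072] ymax -0.0513
boss x 0.5620539242016619 0.6102694411378445 ymax -0.040175137881071854
rim 0.5458311152248133 0.6263804827758513 -0.02389043898192511 ((0.5858367681503296, -0.0643305778503418), 0.04066626727581024)
[(-40, 8), (-36, 7), (-32, 7), (-28, 6), (-24, 2), (-20, 0), (-16, 0), (-12, 0), (-8, 0), (-4, 0), (0, 0), (4, 0), (8, 0), (12, 0), (16, 4), (20, 7), (24, 7), (28, 9), (32, 8), (36, 7), (40, 8)]
```

>>> move_arm:
  steps:
    - [[0.0015,0.0028,0.002],[0,0,1.5]]
    - [[0,0,0.008],[0,0,0]]
    - [[0,0,0.01],[0,0,0]]
    - [[0,0,0.01],[0,0,0]]
    - [[0,0,0.008],[0,0,0]]
    - [[0,0,0.004],[0,0,0]]
    - [[0,0,0.002],[0,0,0]]
    - [[0,0,0],[0,0,0]]

```text
time: 18.13
eef_pos: [0.5858, -0.0661, 0.1791]
ee_rot: [1.0, -0.03, -0.001, -0.0]
ft_force: [-0.1, 0.1, -3.7]
gripper_width: 0.0175
```

>>> move_arm:
  steps:
    - [[0,0,0.002],[0,0,0]]
    - [[0,0,0.002],[0,0,0]]
    - [[0,0,0.002],[0,0,0]]
    - [[0,0,0.002],[0,0,0]]
    - [[0,0,0.002],[0,0,0]]
    - [[0,0,0],[0,0,0]]
    - [[0,0,0],[0,0,0]]
    - [[0,0,0],[0,0,0]]

```text
time: 18.8
eef_pos: [0.5862, -0.0662, 0.1699]
ee_rot: [1.0, -0.03, 0.0, 0.0]
ft_force: [0.5, 1.1, -2.7]
gripper_width: 0.0176
```

>>> move_arm:
  steps:
    - [[0,0,0.0015],[0,0,0]]
    - [[0,0,0.0015],[0,0,0]]
    - [[0,0,0.0015],[0,0,0]]
    - [[0,0,0.0015],[0,0,0]]
    - [[0,0,0.0015],[0,0,0]]
    - [[0,0,0],[0,0,0]]
    - [[0,0,0],[0,0,0]]
    - [[0,0,0],[0,0,0]]

```text
time: 19.47
eef_pos: [0.586, -0.0661, 0.1622]
ee_rot: [1.0, -0.03, -0.0, -0.0]
ft_force: [-0.7, 0.4, -4.0]
gripper_width: 0.0171
```

>>> move_arm:
  steps:
    - [[0,0,0.0015],[0,0,0]]
    - [[0,0,0.0015],[0,0,0]]
    - [[0,0,0.0015],[0,0,0]]
    - [[0,0,0.0015],[0,0,0]]
    - [[0,0,0.0015],[0,0,0]]
    - [[0,0,0.001],[0,0,0]]
    - [[0,0,0],[0,0,0]]
    - [[0,0,0],[0,0,0]]

```text
time: 20.13
eef_pos: [0.586, -0.0662, 0.1537]
ee_rot: [1.0, -0.03, -0.0, -0.0]
ft_force: [0.4, 1.1, -3.9]
gripper_width: 0.0175
```

>>> move_arm:
  steps:
    - [[0,0,0.003],[0,0,0]]
    - [[0,0,0.003],[0,0,0]]
    - [[0,0,0.003],[0,0,0]]
    - [[0,0,0.003],[0,0,0]]
    - [[0,0,0.003],[0,0,0]]
    - [[0,0,0.003],[0,0,0]]
    - [[0,0,0],[0,0,0]]
    - [[0,0,0],[0,0,0]]

```text
time: 20.8
eef_pos: [0.586, -0.0662, 0.1355]
ee_rot: [1.0, -0.03, -0.0, -0.0]
ft_force: [-1.5, 0.4, -4.1]
gripper_width: 0.0174
```

>>> move_arm:
  steps:
    - [[0,0,0.002],[0,0,0]]
    - [[0,0,0.002],[0,0,0]]
    - [[0,0,0.002],[0,0,0]]
    - [[0,0,0.002],[0,0,0]]
    - [[0,0,0],[0,0,0]]
    - [[0,0,0],[0,0,0]]
    - [[0,0,0],[0,0,0]]
    - [[0,0,0],[0,0,0]]

```text
time: 21.47
eef_pos: [0.586, -0.0662, 0.1278]
ee_rot: [1.0, -0.03, -0.0, -0.0]
ft_force: [-0.4, 1.1, -4.4]
gripper_width: 0.0174
```

>>> move_arm:
  steps:
    - [[0,0,0.001],[0,0,0]]
    - [[0,0,0.001],[0,0,0]]
    - [[0,0,0.001],[0,0,0]]
    - [[0,0,0.001],[0,0,0]]
    - [[0,0,0.001],[0,0,0]]
    - [[0,0,0.001],[0,0,0]]
    - [[0,0,0.001],[0,0,0]]
    - [[0,0,0],[0,0,0]]

```text
time: 22.13
eef_pos: [0.5864, -0.0662, 0.122]
ee_rot: [1.0, -0.03, 0.0, 0.0]
ft_force: [-4.1, 2.0, 5.9]
gripper_width: 0.0177
```

>>> move_arm:
  steps:
    - [[0,0,0.001],[0,0,0]]
    - [[0,0,0.001],[0,0,0]]
    - [[0,0,0.001],[0,0,0]]
    - [[0,0,0],[0,0,0]]
    - [[0,0,0],[0,0,0]]
    - [[0,0,0],[0,0,0]]
    - [[0,0,0],[0,0,0]]
    - [[0,0,0],[0,0,0]]

```text
time: 22.8
eef_pos: [0.5868, -0.0661, 0.1219]
ee_rot: [1.0, -0.03, 0.001, 0.0]
ft_force: [-12.1, 4.9, 24.2]
gripper_width: 0.0175
```

```bash
python3 - <<'E'
from h import *
f,D,K,M=grab("scene");c=f[130:330,190:440,::-1]
p,y,R,o=state();print(p,y,R[:,2],o["ft_force"],o["wrist_torque"],o["gripper_width"],o["time"])
f2,D2,K2,M2=grab("wrist");W=cloud(D2,K2,M2)
m=(W[...,2]>.055)&(W[...,2]<.068)&(np.hypot(W[...,0]-.57,W[...,1]-.04)<.025)
a=np.radians(-81.4);d=np.array([np.cos(a),np.sin(a)])
if m.sum()>30:
    r=cv2.minAreaRect(W[m][:,:2].astype(np.float32));print(r,(np.array(r[0])-[.586,-.0645])@d,np.median(W[m][:,2]))
cv2.imwrite("pics/fin.png",np.hstack([cv2.resize(c,(400,320),interpolation=2),cv2.resize(f2[...,::-1],(400,320))]))
E
```

```text
[ 0.58684359 -0.06613312  0.12195197] -3.459651963092767 [ 1.38808422e-03 -5.58023538e-04 -9.99998881e-01] [-12.80433685   4.64810396  24.63361299] [ 0.87367389  2.53456467 -0.0170334 ] 0.017159825974884867 22.85
((0.5711187124252319, 0.03947899490594864), (0.024093125015497208, 0.024297544732689857), 8.026267051696777) -0.10503517315648839 0.062301350604664296
```

View pics/fin.png

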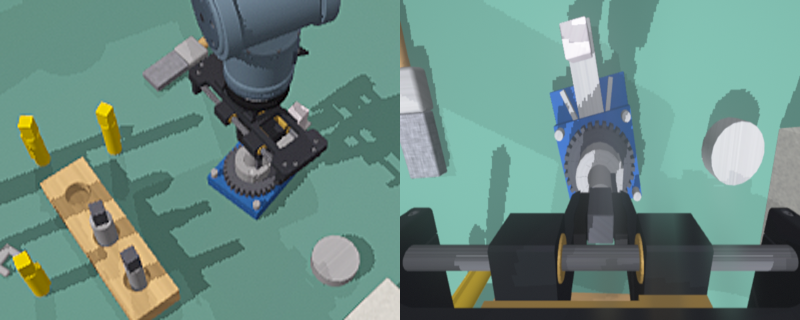

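>>> move_arm:
  steps:
    - [[0,0,0.001],[0,0,0]]
    - [[0,0,0.0005],[0,0,0]]
    - [[0,0,0],[0,0,0]]
    - [[0,0,0],[0,0,0]]
    - [[0,0,0],[0,0,0]]
    - [[0,0,0],[0,0,0]]
    - [[0,0,0],[0,0,0]]
    - [[0,0,0],[0,0,0]]

```text
time: 23.57
eef_pos: [0.587, -0.0661, 0.1219]
ee_rot: [1.0, -0.03, 0.001, 0.0]
ft_force: [-16.3, 6.0, 34.1]
gripper_width: 0.0173
```

```bash
python3 -c "
from h import *
p,y,R,o=state();print(p,y,o['ft_force'],o['gripper_width'],o['time']);print(manip.job_done())"
```

```text
[ 0.58701802 -0.066125    0.12189267] -3.4537025358355775 [-16.25082788   6.0424154   34.11022951] 0.017321565739740294 23.5667
the job is handed in; nothing more can be done
None
```

I slid the gauge blade-first into the slot and pushed it against the end stop with about 21 N. I then took the keyed shaft and lowered it through the hub onto the gauge. The job was handed in at 23.6 s with the shaft still gripped.

- **Gauge:** with the shaft pressing on it, its grip measured 105.0 mm from the bore axis, exactly the home distance. An earlier look from the wrist camera gave 105.6 mm, which is within the camera error.
- **Key:** I turned the shaft to the measured keyway angle before lowering it. The key went in on the first try, so no further turning was needed.
- **Shaft:** contact came at TCP z = 0.122 m, which puts the tip at about 17 mm, the seated height. It did not sink further as I pressed harder.
- **Press:** the wrist reads 34 N upward, about 38 N more than the free-hanging reading.
- **Other parts:** both spare shafts are still standing in the rack, and the yellow look-alikes were left alone.

One reading was not clean: there is also a sideways force of about 17 N on the wrist. I took it for the shaft leaning on the bore wall and did not correct it.

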